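Load the moisture-tin tray and push it up onto the scale

TASK

Make up the batch for weighing: take the two narrow tins out of the tray, where they were put by mistake, and stand them upright on the open bench beside the dock, and put every middle-sized (48 mm) tin from the bench into the tray, upright, one to a cell. Then push the loaded tray up the ramp, without lifting it, until its rear edge drops behind the lip and it lies flat on the deck, and last press the record key on the console fully down and let it go. Leave the narrow and wide tins already on the bench, and everything else, where they are.

Things in the scene. Friction and masses are not known exactly. Their poses are not given: they have to be found in the camera images.
- dock: Fixed aluminium loading dock of a bench scale. Origin: middle of the ramp's foot, on the bench; x points level along the dock, up the ramp; y across; z up. The ramp rises straight from x = 0 to 26 mm high at x = 140 mm. Side guides, 141 mm apart inside, 155 outside: 30 mm tall from x = -200 to 60 mm, 45 mm tall from 60 to 300 mm. Before the foot, the bench is the floor between them.
- lip (a point): Middle of the deck-side top edge of the lip that ends the ramp: the lip is 6 mm wide, its top 26 mm high, at dock x = 140 to 146 mm. Behind it the deck lies 8 mm lower, 18 mm high, and runs to the face of a 50 mm tall end stop at dock x = 298 mm (stop and dock end at 310 mm).
- tray: Loose grey plastic tray, 134 mm square, 25 mm tall, about 300 g, walls and floor 5 mm; dividers make four 60 mm cells centred at x, y = +-32 mm. Origin: centre of its underside; z up; x points up the ramp. It starts on the bench between the low guides, before the ramp. Seated, it lies level on the deck between lip and end stop (origin at dock x = 213 to 231 mm, 18 mm high).
- tin0_mid (a point): Lidded plain aluminium tin, 48 mm in diameter, 60 mm tall, about 90 g; this point is its centre, 30 mm above its underside; z is its axis, upward. A middle-sized tin; already in a cell of the tray at the start, or absent (None).
- tin1_mid (a point): Lidded plain aluminium tin, 48 mm in diameter, 60 mm tall, about 90 g; this point is its centre, 30 mm above its underside; z is its axis, upward. A middle-sized tin; at the start on the bench between robot and dock, or absent (None).
- tin2_mid (a point): Lidded plain aluminium tin, 48 mm in diameter, 60 mm tall, about 90 g; this point is its centre, 30 mm above its underside; z is its axis, upward. A middle-sized tin; at the start on the bench between robot and dock, or absent (None).
- tin3_mid (a point): Lidded plain aluminium tin, 48 mm in diameter, 60 mm tall, about 90 g; this point is its centre, 30 mm above its underside; z is its axis, upward. A middle-sized tin; at the start on the bench between robot and dock, or absent (None).
- narrow0_mid (a point): Lidded plain aluminium tin, 38 mm in diameter, 60 mm tall, about 56 g; this point is its centre, 30 mm above its underside; z is its axis, upward. Narrow look-alike; at the start in a cell of the tray, where it does not belong.
- narrow2_mid (a point): Lidded plain aluminium tin, 38 mm in diameter, 60 mm tall, about 56 g; this point is its centre, 30 mm above its underside; z is its axis, upward. Narrow look-alike; at the start in a cell of the tray, where it does not belong.
- narrow1_mid (a point): Lidded plain aluminium tin, 38 mm in diameter, 60 mm tall, about 56 g; this point is its centre, 30 mm above its underside; z is its axis, upward. Narrow look-alike on the bench in the row of tins; stays where it is.
- wide1_mid (a point): Lidded plain aluminium tin, 58 mm in diameter, 60 mm tall, about 131 g; this point is its centre, 30 mm above its underside; z is its axis, upward. Wide look-alike on the bench in the row of tins; stays where it is.
- jar: Small amber jar with a white cap, 42 mm in diameter, 55 mm tall, standing in the row of tins; origin at the centre of its underside. Stays where it is.
- bowl: White bowl, 120 mm wide, 50 mm tall, to the right of the dock; stays where it is.
- spatula: Spatula lying beyond the dock; stays.
- key_top (a point): Centre of the top of the scale's record key: a round bare-steel push key, 30 mm in diameter, in a black housing on the white console just past the dock's high end. It is pressed straight down; travel 6 mm, about 5 N when fully down; springs back.
- key (a joint): Travel of the record key, m: 0 up, 0.006 fully down.
There are look-alikes about, which are no part of the job. What is shaped like the part that bears key_top but purple or red is not meant. Leave any green look-alike of the part that bears narrow0_mid alone.

How it is judged:
By the outcome, as a careful person would: the job done as asked, in the order asked, and still so for the second after the job is handed in, with the robot touching nothing.
Of tin0, tin1, tin2, tin3 only 3 to 4 are there at a start; the rules pass over those that are not, and their reading is None.
At some moment in a run one of tin1, tin2, tin3 may be knocked a few centimetres aside while the robot is not near it.
It also fails if it takes over 208 s, if anything falls off the work surface, if the arm or the gripper's body presses on something with over 40 N, if the wrist force passes 120 N, or if a joint passes its speed limit or range.

ROBOT

A 6-joint arm with a two-finger parallel gripper is mounted at the origin on the work surface. World frame = base frame: x ahead of the robot, y to its left, z up, the work surface at z = 0. Lengths are in m, angles in rad, forces in N, time in s.
With the tool pointing down it reaches from about 0.375 to 0.9 m from the base axis. Payload 3.1 kg.
Tool frame: the origin (TCP) lies between the finger pads; the fingertips stand 17 mm ahead of it and the grasp point (between the pads) lies 2 mm behind it (robot.nose_length is the distance from the TCP to the fingertips, in m); z points along the fingers, y is the line along which they close (so a half turn about z gives the same grasp; the last joint's range is limited). The gripper opens to 87 mm and grips with 3 to 60 N. Pads are 19 mm wide; open, the fingers measure 117 mm over their backs; the gripper's body (75 mm by 190 mm) begins 51 mm behind the grasp point.
Start: joints at [-1.292, 0.527, 1.433, -0, 1.181, -0.178], TCP at [0.276, -0.561, 0.24] pointing down, gripper open.
Joint ranges: [-3.08, 3.08], [-0.75, 2.2], [0.22, 2.44], [-1.43, 4.57], [0, 2.65], [-2.85, 2.85]. Speed limits (rad/s): [2.79, 2.79, 3.14, 3.14, 3.14, 3.14].

INTERFACE

Orientations are given as a unit quaternion [x, y, z, w].
In Python, from rig import robot, cams gives the robot as it stands.
- The arm moves only by the shell command python3 -m pendant 'ROWS' [FORCE]. ROWS is JSON, a list of rows, each an object with "jaw": the opening, from 0 (shut) to 1 (fully open); "linear": the shift along the tool's x, y, z in cm, a list of three; "twist": the turn about the tool's z in degrees. A call has 1 to 12 rows; each row shifts and turns the commanded pose from where the row before left it, along the tool's axes as they then stand; what a row does not reach is not made up. A row lasts 1/12 s, in which the tool goes at most 41.7 mm and 7.16 degrees, less where a joint would pass 70% of its speed; a pose out of reach is approached as far as the arm can. A call is refused whole if a number of a shift passes 4.17 or a number of a turn 7.16, either way. A call with a gripper value outside its range is refused whole. The fingers move at their own pace and stop on an object; FORCE is the grip in N (left out, the last holds). Time passes only in rows, so rows that do not move let the fingers close. It gives the time, the measured TCP pose, the force, the opening and the grip force at its end, in the units of the state.
- robot.get_obs(): the state, without advancing time (a new reading comes with each control period).
- cams.camera(name): name is "side" or "top" or "wrist"; returns a dict with "color" (400x640x3 uint8, blue, green, red), "depth" (400x640 float32, m along the optical axis (not along the pixel's ray), 0 where there is no reading), "fov_y" (degrees; the focal length in pixels is half the picture's height over the tangent of half this angle, whatever the lens; pixels are square), "cx", "cy" (the principal point, pixels), "view" (4x4, takes a point from world to camera coordinates). Camera axes: x right, y down, z forward; pixel columns grow to the right and rows downward; lengths in m; the calibration is good to about 2 mm. The wrist camera is an equidistant fisheye: a pixel r from the principal point sees the ray r / f radians off the axis. A picture is of the moment at which its call begins.
- robot.hand_in(): hands the job in; it is judged then, once.
The state is a dict: "time": time; "q": joint angles; "joint_velocities": joint speeds; "joint_torque": joint torques, N m; "position": TCP position; "tool_rot": TCP orientation; "ft_force": force on the tool from outside, world axes, zero at the start; "moment": the same for the moment, N m; "grip_width": finger opening in m; "grip_force": force on a finger pad.
Only numpy, scipy, OpenCV 4.12 (cv2) and the standard library are available. Lean on these libraries where they do the work, as an engineer would, in place of code of your own. Each camera call takes 0.05 s, during which the arm holds its last target. There are 200 camera calls.

## Working session

There is one attempt and no reset: what is moved stays moved. The work goes in short steps, Python scripts to look and compute and a shell command to move; the robot and the scene stay as the last step left them, time stands still between calls to the robot, and variables do not carry over. Pictures are saved under pics/ and viewed, at most 14 in all, crops included, and the job is handed in when it is done.

```bash
ls; mkdir -p pics
cat > h.py <<'E'
import numpy as np, cv2
from rig import robot, cams
def shot(n,save=None):
    c=cams.camera(n)
    if save: cv2.imwrite('pics/'+save,c['color'])
    return c
def cloud(c):
    h,w=c['depth'].shape; f=h/2/np.tan(np.radians(c['fov_y']/2))
    v,u=np.mgrid[:h,:w]; z=c['depth']
    P=np.stack([(u-c['cx'])/f*z,(v-c['cy'])/f*z,z,np.ones_like(z)],-1)
    W=P@np.linalg.inv(c['view']).T
    W=W[...,:3]; W[z==0]=np.nan
    return W
E
python3 - <<'E'
from h import *
for n in('top','side'):
    c=shot(n,n+'0.png'); np.savez(n+'0.npz',W=cloud(c),color=c['color']); print(n,c['fov_y'],c['cx'],c['cy'],np.linalg.inv(c['view'])[:3,3])
o=robot.get_obs(); print(o['time'],o['position'],o['tool_rot'],o['ft_force'],o['grip_width'])
E
```

```text
pics
top 54.78918357370406 317.26486151454435 195.49596733499658 [ 0.36566362 -0.05117852  1.04988831]
side 52.65612760817403 317.3355894759799 194.1676045392074 [ 0.41028307 -0.81186768  0.78871538]
0.1 [ 0.27551806 -0.56028989  0.23866853] [ 9.74030326e-01  2.26415427e-01 -5.14860174e-05 -9.87739099e-04] [-0.01163448 -0.34275125  0.8649117 ] 0.08702928622368372
```

View pics/top0.png

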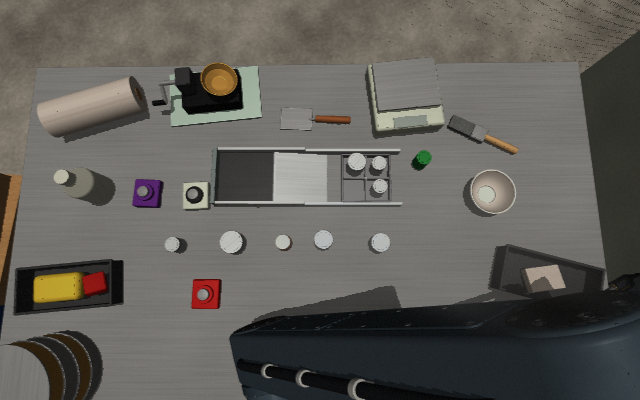

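View pics/side0.png

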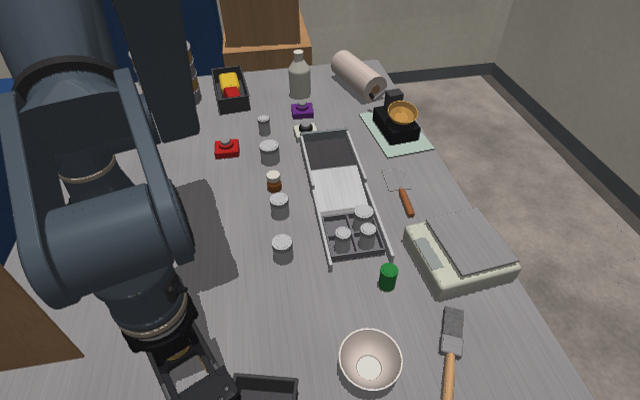

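The top view shows the dock with its ramp running left (+y). The tray at (365,178) holds a larger tin at (357,161) and two narrow ones at (379,163) and (380,186). The bench row is (172,244), (231,242), jar (283,242), (323,240) and (380,242). The console key is at (194,194) on the white housing; the purple (147,192) and red (206,293) keys and the green tin (423,158) are look-alikes. Next I measure sizes and poses.

```bash
python3 - <<'E'
from h import *
d=np.load('top0.npz'); W=d['W']; print('bench z',np.nanmedian(W[215:225,250:350,2]))
for n,(u,v),r in [('trayA',(357,161),11),('trayB',(379,163),10),('trayC',(380,186),10),('r1',(172,244),14),('r2',(231,242),16),('jar',(283,242),13),('r4',(323,240),15),('r5',(380,242),15),('green',(423,158),12),('key',(194,194),14)]:
    S=W[v-r:v+r,u-r:u+r]; z=S[...,2]; zt=np.nanpercentile(z,93)
    m=(z>zt-.006)&(z<zt+.006); 
    k,lab,st,ce=cv2.connectedComponentsWithStats(m.astype(np.uint8)); i=1+np.argmax(st[1:,4]); m=lab==i
    P=S[m]; pts=P[:,:2].astype(np.float32); c,rad=cv2.minEnclosingCircle(pts)
    px=(P[:,2].mean()); f=200/np.tan(np.radians(54.789/2)); A=m.sum()*((1.0499-px)/f)**2
    print(n,'z %.4f'%px,'c',np.round(c,4),'mean',np.round(P[:,:2].mean(0),4),'D enc %.1f area %.1f'%(2e3*rad,2e3*np.sqrt(A/np.pi)))
# guides
for n,(a,b,lo,hi) in dict(hi=(140,215,.035,.055),lo=(140,215,.022,.034)).items():
    m=(W[a:b,205:410,2]>lo)&(W[a:b,205:410,2]<hi); v,u=np.nonzero(m); print(n,m.sum())
for u in (230,250,290,320,335,345,368,392):
    print(u,[(v,*np.round(W[v,u]*1e3).astype(int)) for v in list(range(144,156,1))+list(range(199,211,1)) if W[v,u,2]>.02])
for v in (165,178,190): print(v,[(u,*np.round(W[v,u]*1e3).astype(int)) for u in list(range(208,222,2))+list(range(268,280,2))+list(range(334,346,2))+list(range(386,398,2))])
E
python3 -c "
import cv2;a=cv2.imread('pics/top0.png');cv2.imwrite('pics/crop1.png',cv2.resize(a[135:265,130:440],None,fx=2.55,fy=2.55,interpolation=cv2.INTER_CUBIC))"
```

```text
bench z 0.00020972177638400868
trayA z 0.0654 c [ 0.6341 -0.1416] mean [ 0.6339 -0.1414] D enc 49.0 area 46.5
trayB z 0.0654 c [ 0.6293 -0.2   ] mean [ 0.6289 -0.2002] D enc 39.3 area 37.4
trayC z 0.0654 c [ 0.5676 -0.2003] mean [ 0.5675 -0.2006] D enc 38.9 area 38.1
r1 z 0.0605 c [0.42   0.3355] mean [0.4204 0.335 ] D enc 39.1 area 39.3
r2 z 0.0607 c [0.426 0.184] mean [0.4256 0.1836] D enc 59.1 area 58.7
jar z 0.0552 c [0.4257 0.0523] mean [0.4254 0.052 ] D enc 38.1 area 37.9
r4 z 0.0608 c [ 0.4311 -0.0517] mean [ 0.4309 -0.0521] D enc 48.5 area 48.9
r5 z 0.0606 c [ 0.4229 -0.1977] mean [ 0.4227 -0.1975] D enc 49.3 area 49.3
green z 0.0603 c [ 0.6454 -0.3198] mean [ 0.6445 -0.3197] D enc 39.8 area 37.3
key z 0.0460 c [0.5549 0.2925] mean [0.554  0.2927] D enc 33.1 area 29.6
hi 1015
lo 1944
230 [(147, np.int64(681), np.int64(198), np.int64(49)), (148, np.int64(680), np.int64(199), np.int64(44)), (149, np.int64(676), np.int64(198), np.int64(47)), (150, np.int64(676), np.int64(201), np.int64(37)), (151, np.int64(676), np.int64(203), np.int64(28)), (152, np.int64(675), np.int64(204), n
[... 6610 characters left out ...]
4(566), np.int64(74), np.int64(27)), (278, np.int64(566), np.int64(69), np.int64(26)), (334, np.int64(570), np.int64(-83), np.int64(0)), (336, np.int64(570), np.int64(-89), np.int64(-1)), (338, np.int64(570), np.int64(-94), np.int64(0)), (340, np.int64(569), np.int64(-100), np.int64(2)), (342, np.int64(565), np.int64(-104), np.int64(25)), (344, np.int64(569), np.int64(-111), np.int64(5)), (386, np.int64(556), np.int64(-216), np.int64(65)), (388, np.int64(568), np.int64(-232), np.int64(4)), (390, np.int64(563), np.int64(-233), np.int64(27)), (392, np.int64(568), np.int64(-243), np.int64(4)), (394, np.int64(569), np.int64(-249), np.int64(0)), (396, np.int64(569), np.int64(-255), np.int64(-1))]
```

View pics/crop1.png

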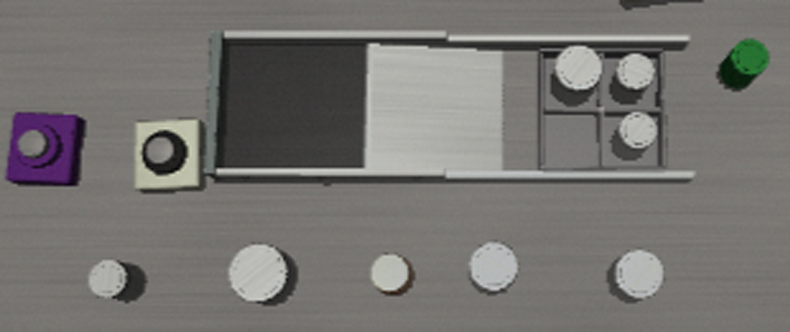

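Sizes settle it. The 48 mm tins are trayA (already placed), r4 (0.431,-0.052) and r5 (0.423,-0.198). The narrow tins to remove are trayB and trayC, r1 is narrow, r2 is wide, and the record key is the white console's, at (0.555,0.2925,0.046). I start with trayC: align the tool and approach.

```bash
cat >> h.py <<'E'
def go(x,y,z,ang):
    o=robot.get_obs(); from scipy.spatial.transform import Rotation as R
    M=R.from_quat(o['tool_rot']).as_matrix(); a=np.degrees(np.arctan2(M[1,0],M[0,0])); tw=(a-ang+180)%360-180
    T=R.from_euler('z',ang,degrees=True).as_matrix()@np.diag([1,-1,-1])
    p=np.array(o['position']); print('t %.1f p'%o['time'],np.round(p,4),'ang %.1f'%a,'tilt %.2f'%np.degrees(np.arccos(-M[2,2])),'F',np.round(o['ft_force'],1),'w %.4f g %.1f'%(o['grip_width'],o['grip_force']))
    print('  twist %.1f then cm'%tw,np.round(T.T@(np.array([x,y,z])-p)*100,2))
E
cat > d.py <<'E'
import sys; from h import go; go(*map(float,sys.argv[1:]))
E
python3 -m pendant '[{"jaw":0.62,"linear":[0,0,0],"twist":6.55},{"jaw":0.62,"linear":[0,0,0],"twist":6.55},{"jaw":0.62,"linear":[0,0,0],"twist":6.55},{"jaw":0.62,"linear":[0,0,0],"twist":6.55}]' 20
python3 -m pendant '[{"jaw":0.62,"linear":[2.43,-3,0],"twist":0},{"jaw":0.62,"linear":[2.43,-3,0],"twist":0},{"jaw":0.62,"linear":[2.43,-3,0],"twist":0},{"jaw":0.62,"linear":[2.43,-3,0],"twist":0},{"jaw":0.62,"linear":[2.43,-3,0],"twist":0},{"jaw":0.62,"linear":[2.43,-3,0],"twist":0},{"jaw":0.62,"linear":[2.43,-3,0],"twist":0},{"jaw":0.62,"linear":[2.43,-3,0],"twist":0},{"jaw":0.62,"linear":[2.43,-3,0],"twist":0},{"jaw":0.62,"linear":[2.43,-3,0],"twist":0},{"jaw":0.62,"linear":[2.43,-3,0],"twist":0},{"jaw":0.62,"linear":[2.43,-3,0],"twist":0}]'
python3 d.py 0.5675 -0.2003 0.05 0
```

```text
time: 0.43
position: [0.2756, -0.5605, 0.239]
tool_rot: [1.0, -0.003, -0.0, -0.001]
ft_force: [0.1, -0.3, -0.0]
grip_width: 0.068
grip_force: 0.0
time: 1.43
position: [0.5681, -0.1991, 0.2391]
tool_rot: [1.0, -0.0, -0.0, -0.0]
ft_force: [0.7, -0.7, 0.3]
grip_width: 0.0541
grip_force: 0.0
t 1.4 p [ 0.5681 -0.1991  0.2391] ang -0.0 tilt 0.06 F [ 0.7 -0.7  0.3] w 0.0541 g 0.0
  twist -0.0 then cm [-0.06  0.12 18.91]
```

```bash
python3 -m pendant '[{"jaw":0.62,"linear":[-0.06,0.12,4],"twist":0},{"jaw":0.62,"linear":[0,0,4],"twist":0},{"jaw":0.62,"linear":[0,0,4],"twist":0},{"jaw":0.62,"linear":[0,0,4],"twist":0},{"jaw":0.62,"linear":[0,0,1.9],"twist":0},{"jaw":0.62,"linear":[0,0,1],"twist":0},{"jaw":0.3,"linear":[0,0,0],"twist":0},{"jaw":0.3,"linear":[0,0,0],"twist":0},{"jaw":0.3,"linear":[0,0,0],"twist":0},{"jaw":0.3,"linear":[0,0,0],"twist":0},{"jaw":0.3,"linear":[0,0,0],"twist":0},{"jaw":0.3,"linear":[0,0,0],"twist":0}]' 20
python3 -m pendant '[{"jaw":0.3,"linear":[0,0,0],"twist":0},{"jaw":0.3,"linear":[0,0,-1],"twist":0},{"jaw":0.3,"linear":[0,0,-2.5],"twist":0},{"jaw":0.3,"linear":[0,0,-3],"twist":0},{"jaw":0.3,"linear":[0,0,-3],"twist":0},{"jaw":0.3,"linear":[0,0,-0.5],"twist":0}]'
python3 d.py 0.455 -0.125 0.046 0
```

```text
time: 2.43
position: [0.568, -0.2029, 0.0523]
tool_rot: [1.0, -0.0, 0.002, 0.001]
ft_force: [0.1, -0.3, 4.9]
grip_width: 0.0377
grip_force: 19.8
time: 2.93
position: [0.5695, -0.2036, 0.1561]
tool_rot: [1.0, -0.0, 0.004, 0.002]
ft_force: [0.2, -0.7, 0.2]
grip_width: 0.0379
grip_force: 19.9
t 2.9 p [ 0.5695 -0.2036  0.1561] ang -0.0 tilt 0.55 F [ 0.2 -0.7  0.2] w 0.0379 g 19.9
  twist -0.0 then cm [-11.45  -7.86  11.01]
```

```bash
python3 -m pendant '[{"jaw":0.3,"linear":[-2.29,-1.57,0],"twist":0},{"jaw":0.3,"linear":[-2.29,-1.57,0],"twist":0},{"jaw":0.3,"linear":[-2.29,-1.57,0],"twist":0},{"jaw":0.3,"linear":[-2.29,-1.57,0],"twist":0},{"jaw":0.3,"linear":[-2.29,-1.57,0],"twist":0},{"jaw":0.3,"linear":[0,0,3],"twist":0},{"jaw":0.3,"linear":[0,0,3],"twist":0},{"jaw":0.3,"linear":[0,0,2.5],"twist":0},{"jaw":0.3,"linear":[0,0,1],"twist":0},{"jaw":0.3,"linear":[0,0,0],"twist":0}]'
python3 d.py 0.455 -0.125 0.0475 0
```

```text
time: 3.77
position: [0.4506, -0.1228, 0.0535]
tool_rot: [1.0, -0.0, -0.003, -0.001]
ft_force: [0.1, 0.1, -0.5]
grip_width: 0.0376
grip_force: 19.9
t 3.8 p [ 0.4506 -0.1228  0.0535] ang -0.0 tilt 0.33 F [ 0.1  0.1 -0.5] w 0.0376 g 19.9
  twist -0.0 then cm [0.44 0.22 0.6 ]
```

```bash
python3 -m pendant '[{"jaw":0.3,"linear":[0,0,0.3],"twist":0},{"jaw":0.3,"linear":[0,0,0.3],"twist":0},{"jaw":0.3,"linear":[0,0,0],"twist":0},{"jaw":0.6,"linear":[0,0,0],"twist":0},{"jaw":0.6,"linear":[0,0,0],"twist":0},{"jaw":0.6,"linear":[0,0,0],"twist":0},{"jaw":0.6,"linear":[0,0,0],"twist":0},{"jaw":0.6,"linear":[0,0,-2],"twist":0},{"jaw":0.6,"linear":[0,0,-4],"twist":0},{"jaw":0.7,"linear":[0,0,-4],"twist":0},{"jaw":0.7,"linear":[0,0,0],"twist":0}]'
python3 d.py 0.431 -0.0518 0.06 90
python3 - <<'E'
from h import *
c=shot('top'); W=cloud(c); m=(W[...,2]>.053)&(W[...,2]<.075)&(W[...,0]>.38)&(W[...,0]<.67)
k,l,s,ce=cv2.connectedComponentsWithStats(m.astype(np.uint8))
for i in range(1,k):
    if s[i,4]>60: P=W[l==i]; print(np.round(P.mean(0),4),'D %.1f'%(2e3*cv2.minEnclosingCircle(P[:,:2].astype(np.float32))[1]),s[i,4])
E
```

```text
time: 4.68
position: [0.4561, -0.1255, 0.1555]
tool_rot: [1.0, -0.0, 0.006, 0.003]
ft_force: [0.8, -0.2, -1.6]
grip_width: 0.058
grip_force: 0.0
t 4.7 p [ 0.4561 -0.1255  0.1555] ang -0.0 tilt 0.77 F [ 0.8 -0.2 -1.6] w 0.0580 g 0.0
  twist -90.0 then cm [ 7.37 -2.51  9.55]
[ 0.6441 -0.3192  0.0607] D 39.6 172
[ 0.6329 -0.1411  0.0651] D 49.7 278
[ 0.6283 -0.1996  0.0647] D 39.6 183
[0.5648 0.5359 0.0639] D 78.6 140
[0.4255 0.1833 0.0606] D 59.2 421
[0.425  0.052  0.0559] D 37.6 151
[ 0.3966 -0.5635  0.0623] D 138.1 200
```

```bash
cat >> h.py <<'E'
def tins(name,save=None):
    c=shot(name,save); W=cloud(c); m=(W[...,2]>.053)&(W[...,2]<.072)&(W[...,0]>.36)&(W[...,0]<.68)&(W[...,1]>-.4)&(W[...,1]<.36)
    k,l,s,ce=cv2.connectedComponentsWithStats(m.astype(np.uint8))
    for i in range(1,k):
        if s[i,4]>40: P=W[l==i]; P=P[P[:,2]>np.percentile(P[:,2],60)-.003]; q,r=cv2.minEnclosingCircle(P[:,:2].astype(np.float32)); print(name,np.round(P.mean(0),4),'c',np.round(q,4),'D %.1f'%(2e3*r),s[i,4])
E
python3 -m pendant '[{"jaw":0.7,"linear":[0,0,0],"twist":-7.1},{"jaw":0.7,"linear":[0,0,0],"twist":-7.1},{"jaw":0.7,"linear":[0,0,0],"twist":-7.1},{"jaw":0.7,"linear":[0,0,0],"twist":-7.1},{"jaw":0.7,"linear":[0,0,0],"twist":-7.1},{"jaw":0.7,"linear":[0,0,0],"twist":-7.1},{"jaw":0.7,"linear":[0,0,0],"twist":-7.1},{"jaw":0.7,"linear":[0,0,0],"twist":-7.1},{"jaw":0.7,"linear":[0,0,0],"twist":-7.1},{"jaw":0.7,"linear":[0,0,0],"twist":-7.1},{"jaw":0.7,"linear":[0,0,0],"twist":-7.1},{"jaw":0.7,"linear":[0,0,0],"twist":-7.1}]'
python3 -m pendant '[{"jaw":0.7,"linear":[0,0,0],"twist":-4.8},{"jaw":0.7,"linear":[0,0,0],"twist":0}]'
python3 -c "
from h import *
tins('side','side1.png')"
python3 d.py 0.431 -0.0518 0.045 90
```

```text
time: 5.73
position: [0.4515, -0.1232, 0.1484]
tool_rot: [0.734, 0.679, -0.0, -0.001]
ft_force: [-0.1, 0.1, 0.0]
grip_width: 0.0612
grip_force: 0.0
time: 5.9
position: [0.4516, -0.1232, 0.1485]
tool_rot: [0.707, 0.707, -0.0, -0.001]
ft_force: [-0.8, 0.8, -0.2]
grip_width: 0.0612
grip_force: 0.0
side [ 0.4324 -0.0558  0.0583] c [ 0.43   -0.0537] D 50.0 184
side [ 0.6333 -0.1432  0.0636] c [ 0.6332 -0.1428] D 49.4 269
side [ 0.4523 -0.1257  0.0585] c [ 0.4529 -0.1241] D 40.4 161
side [ 0.6288 -0.2011  0.0635] c [ 0.6298 -0.2007] D 40.1 197
side [ 0.4225 -0.2002  0.0586] c [ 0.4228 -0.1984] D 51.3 288
side [ 0.6448 -0.321   0.0588] c [ 0.6445 -0.3205] D 39.9 223
t 6.0 p [ 0.4517 -0.1233  0.1486] ang 89.9 tilt 0.12 F [-0.2 -0.3 -0.3] w 0.0605 g 0.0
  twist -0.1 then cm [ 7.15 -2.07 10.36]
```

View pics/side1.png

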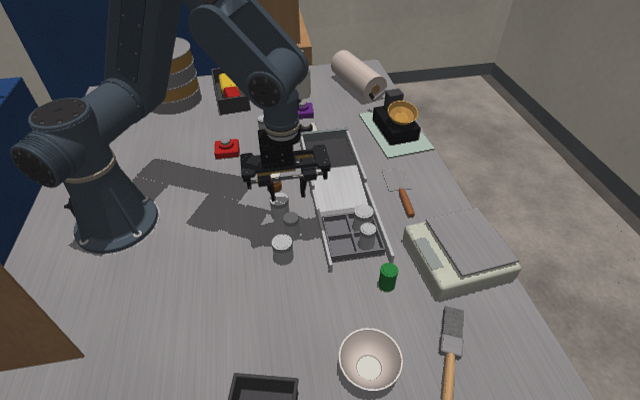

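```bash
python3 -m pendant '[{"jaw":0.7,"linear":[3.6,-1.05,0],"twist":0},{"jaw":0.7,"linear":[3.55,-1.05,0],"twist":0},{"jaw":0.7,"linear":[0,0,0],"twist":0},{"jaw":0.7,"linear":[0,0,3],"twist":0},{"jaw":0.7,"linear":[0,0,3],"twist":0},{"jaw":0.7,"linear":[0,0,3],"twist":0},{"jaw":0.7,"linear":[0,0,1],"twist":0},{"jaw":0.7,"linear":[0,0,0.4],"twist":0},{"jaw":0.7,"linear":[0,0,0],"twist":0}]'
python3 -m pendant '[{"jaw":0.4,"linear":[0,0,0],"twist":0},{"jaw":0.4,"linear":[0,0,0],"twist":0},{"jaw":0.4,"linear":[0,0,0],"twist":0},{"jaw":0.4,"linear":[0,0,0],"twist":0},{"jaw":0.4,"linear":[0,0,0],"twist":0},{"jaw":0.4,"linear":[0,0,0],"twist":0}]' 25
python3 d.py 0.5675 -0.137 0.15 90
python3 -m pendant '[{"jaw":0.4,"linear":[0,0,-1],"twist":0},{"jaw":0.4,"linear":[0,0,-3],"twist":0},{"jaw":0.4,"linear":[0,0,-3],"twist":0},{"jaw":0.4,"linear":[0,0,-3],"twist":0},{"jaw":0.4,"linear":[0,0,-0.5],"twist":0},{"jaw":0.4,"linear":[0,0,0],"twist":7.1},{"jaw":0.4,"linear":[0,0,0],"twist":7.1},{"jaw":0.4,"linear":[0,0,0],"twist":7.1},{"jaw":0.4,"linear":[0,0,0],"twist":7.1},{"jaw":0.4,"linear":[0,0,0],"twist":7.1},{"jaw":0.4,"linear":[0,0,0],"twist":7.1}]'
python3 -m pendant '[{"jaw":0.4,"linear":[0,0,0],"twist":7.1},{"jaw":0.4,"linear":[0,0,0],"twist":7.1},{"jaw":0.4,"linear":[0,0,0],"twist":7.1},{"jaw":0.4,"linear":[0,0,0],"twist":7.1},{"jaw":0.4,"linear":[0,0,0],"twist":7.1},{"jaw":0.4,"linear":[0,0,0],"twist":7.1},{"jaw":0.4,"linear":[0,0,0],"twist":4.8},{"jaw":0.4,"linear":[0,0,0],"twist":0}]'
python3 d.py 0.5675 -0.137 0.052 0
```

```text
time: 6.7
position: [0.4307, -0.0519, 0.0444]
tool_rot: [0.708, 0.706, -0.001, -0.001]
ft_force: [-0.2, 0.3, 0.1]
grip_width: 0.0607
grip_force: 0.0
time: 7.2
position: [0.4319, -0.0524, 0.0464]
tool_rot: [0.707, 0.707, 0.0, 0.001]
ft_force: [-2.0, -0.2, 6.3]
grip_width: 0.047
grip_force: 25.0
t 7.2 p [ 0.4319 -0.0524  0.0464] ang 90.0 tilt 0.11 F [-2.  -0.2  6.3] w 0.0470 g 25.0
  twist -0.0 then cm [ -8.46  13.56 -10.36]
time: 8.12
position: [0.4309, -0.052, 0.1501]
tool_rot: [0.917, 0.399, -0.0, -0.0]
ft_force: [0.1, 0.1, -0.9]
grip_width: 0.0475
grip_force: 25.0
time: 8.78
position: [0.431, -0.052, 0.1501]
tool_rot: [1.0, -0.001, -0.0, -0.0]
ft_force: [-0.6, -0.6, -0.2]
grip_width: 0.0474
grip_force: 25.0
t 8.8 p [ 0.431  -0.052   0.1501] ang -0.1 tilt 0.06 F [-0.6 -0.6 -0.2] w 0.0474 g 25.0
  twist -0.1 then cm [13.65  8.5   9.81]
```

```bash
python3 -m pendant '[{"jaw":0.4,"linear":[2.73,1.7,0],"twist":0},{"jaw":0.4,"linear":[2.73,1.7,0],"twist":0},{"jaw":0.4,"linear":[2.73,1.7,0],"twist":0},{"jaw":0.4,"linear":[2.73,1.7,0],"twist":0},{"jaw":0.4,"linear":[2.73,1.7,0],"twist":0},{"jaw":0.4,"linear":[0,0,0],"twist":0},{"jaw":0.4,"linear":[0,0,3],"twist":0},{"jaw":0.4,"linear":[0,0,3],"twist":0},{"jaw":0.4,"linear":[0,0,2],"twist":0},{"jaw":0.4,"linear":[0,0,1],"twist":0},{"jaw":0.4,"linear":[0,0,0],"twist":0}]'
python3 d.py 0.5675 -0.137 0.052 0
```

```text
time: 9.7
position: [0.5657, -0.1363, 0.0578]
tool_rot: [1.0, 0.0, -0.003, -0.001]
ft_force: [-0.6, 0.5, -0.5]
grip_width: 0.0471
grip_force: 25.0
t 9.7 p [ 0.5657 -0.1363  0.0578] ang 0.0 tilt 0.35 F [-0.6  0.5 -0.5] w 0.0471 g 25.0
  twist 0.0 then cm [0.18 0.07 0.58]
```

```bash
python3 -m pendant '[{"jaw":0.4,"linear":[0.15,0,0.3],"twist":0},{"jaw":0.4,"linear":[0,0,0.25],"twist":0},{"jaw":0.4,"linear":[0,0,0],"twist":0},{"jaw":0.63,"linear":[0,0,0],"twist":0},{"jaw":0.63,"linear":[0,0,0],"twist":0},{"jaw":0.63,"linear":[0,0,0],"twist":0},{"jaw":0.63,"linear":[0,0,-2],"twist":0},{"jaw":0.63,"linear":[0,0,-4],"twist":0},{"jaw":0.63,"linear":[0,0,-3.5],"twist":0},{"jaw":0.63,"linear":[0,0,0],"twist":0}]'
python3 -m pendant '[{"jaw":0.63,"linear":[0,0,0],"twist":-7.1},{"jaw":0.63,"linear":[0,0,0],"twist":-7.1},{"jaw":0.63,"linear":[0,0,0],"twist":-7.1},{"jaw":0.63,"linear":[0,0,0],"twist":-7.1},{"jaw":0.63,"linear":[0,0,0],"twist":-7.1},{"jaw":0.63,"linear":[0,0,0],"twist":-7.1},{"jaw":0.63,"linear":[0,0,0],"twist":-7.1},{"jaw":0.63,"linear":[0,0,0],"twist":-7.1},{"jaw":0.63,"linear":[0,0,0],"twist":-7.1},{"jaw":0.63,"linear":[0,0,0],"twist":-7.1},{"jaw":0.63,"linear":[0,0,0],"twist":-7.1},{"jaw":0.63,"linear":[0,0,0],"twist":-7.1}]'
python3 -m pendant '[{"jaw":0.63,"linear":[0,0,0],"twist":-4.8},{"jaw":0.63,"linear":[0,0,0],"twist":0}]'
python3 -c "
from h import *
tins('side','side2.png')"
python3 d.py 0.6290 -0.2003 0.050 90
```

```text
time: 10.53
position: [0.5739, -0.139, 0.1572]
tool_rot: [1.0, -0.0, 0.007, 0.003]
ft_force: [1.7, -0.2, -0.2]
grip_width: 0.0546
grip_force: 0.0
time: 11.53
position: [0.5693, -0.1372, 0.1501]
tool_rot: [0.734, 0.679, 0.0, 0.0]
ft_force: [-0.5, 0.2, 0.1]
grip_width: 0.055
grip_force: 0.0
time: 11.7
position: [0.5693, -0.1372, 0.1501]
tool_rot: [0.707, 0.707, 0.0, 0.0]
ft_force: [-0.2, 0.2, 0.1]
grip_width: 0.055
grip_force: 0.0
side [0.4196 0.3329 0.0576] c [0.4209 0.3352] D 43.8 72
side [0.4252 0.1815 0.0579] c [0.426  0.1836] D 61.1 196
side [ 0.6335 -0.1432  0.0637] c [ 0.6344 -0.1423] D 50.7 262
side [ 0.5702 -0.1407  0.0636] c [ 0.5705 -0.1399] D 50.1 272
side [ 0.4521 -0.1256  0.0583] c [ 0.4532 -0.124 ] D 40.8 161
side [ 0.629  -0.2013  0.0636] c [ 0.6294 -0.2005] D 39.7 195
side [ 0.4223 -0.1995  0.0584] c [ 0.4225 -0.1984] D 50.0 286
side [ 0.6448 -0.3212  0.0589] c [ 0.645  -0.3208] D 40.4 225
t 11.8 p [ 0.5693 -0.1372  0.1501] ang 89.9 tilt 0.01 F [-0.2 -0.2 -0. ] w 0.0548 g 0.0
  twist -0.1 then cm [-6.31  5.97 10.01]
```

```bash
python3 -m pendant '[{"jaw":0.63,"linear":[-2.1,2,0],"twist":0},{"jaw":0.63,"linear":[-2.1,2,0],"twist":0},{"jaw":0.63,"linear":[-2.1,1.97,0],"twist":0},{"jaw":0.63,"linear":[0,0,0],"twist":0},{"jaw":0.63,"linear":[0,0,3],"twist":0},{"jaw":0.63,"linear":[0,0,3],"twist":0},{"jaw":0.63,"linear":[0,0,2.5],"twist":0},{"jaw":0.63,"linear":[0,0,1],"twist":0},{"jaw":0.63,"linear":[0,0,0.4],"twist":0},{"jaw":0.63,"linear":[0,0,0],"twist":0}]'
python3 -m pendant '[{"jaw":0.3,"linear":[0,0,0],"twist":0},{"jaw":0.3,"linear":[0,0,0],"twist":0},{"jaw":0.3,"linear":[0,0,0],"twist":0},{"jaw":0.3,"linear":[0,0,0],"twist":0},{"jaw":0.3,"linear":[0,0,0],"twist":0},{"jaw":0.3,"linear":[0,0,0],"twist":0}]' 20
python3 d.py 0.44 -0.05 0.15 90
python3 -m pendant '[{"jaw":0.3,"linear":[0,0,-1],"twist":0},{"jaw":0.3,"linear":[0,0,-3],"twist":0},{"jaw":0.3,"linear":[0,0,-3],"twist":0},{"jaw":0.3,"linear":[0,0,-2.5],"twist":0},{"jaw":0.3,"linear":[0,0,-0.5],"twist":0},{"jaw":0.3,"linear":[0,0,0],"twist":0}]'
python3 d.py 0.44 -0.05 0.05 90
```

```text
time: 12.58
position: [0.6287, -0.1999, 0.0504]
tool_rot: [0.708, 0.707, -0.0, -0.001]
ft_force: [-0.6, 0.1, 0.6]
grip_width: 0.0546
grip_force: 0.0
time: 13.08
position: [0.63, -0.2007, 0.0525]
tool_rot: [0.707, 0.707, 0.0, 0.001]
ft_force: [-0.4, -0.0, 5.9]
grip_width: 0.0372
grip_force: 20.0
t 13.1 p [ 0.63   -0.2007  0.0525] ang 90.0 tilt 0.15 F [-0.4 -0.   5.9] w 0.0372 g 20.0
  twist -0.0 then cm [ 15.07 -19.    -9.75]
time: 13.58
position: [0.6302, -0.2008, 0.1537]
tool_rot: [0.707, 0.707, 0.001, 0.002]
ft_force: [0.1, -0.7, -0.3]
grip_width: 0.0373
grip_force: 20.0
t 13.6 p [ 0.6302 -0.2008  0.1537] ang 90.0 tilt 0.28 F [ 0.1 -0.7 -0.3] w 0.0373 g 20.0
  twist -0.0 then cm [ 15.08 -19.02  10.37]
```

```bash
python3 -m pendant '[{"jaw":0.3,"linear":[2.15,-2.72,0],"twist":0},{"jaw":0.3,"linear":[2.15,-2.72,0],"twist":0},{"jaw":0.3,"linear":[2.15,-2.72,0],"twist":0},{"jaw":0.3,"linear":[2.15,-2.72,0],"twist":0},{"jaw":0.3,"linear":[2.15,-2.72,0],"twist":0},{"jaw":0.3,"linear":[2.15,-2.72,0],"twist":0},{"jaw":0.3,"linear":[2.15,-2.7,0],"twist":0},{"jaw":0.3,"linear":[0,0,0],"twist":0},{"jaw":0.3,"linear":[0,0,3],"twist":0},{"jaw":0.3,"linear":[0,0,3],"twist":0},{"jaw":0.3,"linear":[0,0,2.5],"twist":0},{"jaw":0.3,"linear":[0,0,1],"twist":0}]'
python3 -m pendant '[{"jaw":0.3,"linear":[0,0,0.3],"twist":0},{"jaw":0.3,"linear":[0,0,0],"twist":0}]'
python3 d.py 0.44 -0.05 0.0475 90
```

```text
time: 14.58
position: [0.4364, -0.0488, 0.0526]
tool_rot: [0.707, 0.707, -0.001, -0.003]
ft_force: [0.2, -0.3, -0.3]
grip_width: 0.0376
grip_force: 20.0
time: 14.75
position: [0.4376, -0.0493, 0.0515]
tool_rot: [0.707, 0.707, -0.001, -0.002]
ft_force: [0.2, -0.4, -0.7]
grip_width: 0.0373
grip_force: 20.0
t 14.8 p [ 0.4376 -0.0493  0.0515] ang 90.0 tilt 0.26 F [ 0.2 -0.4 -0.7] w 0.0373 g 20.0
  twist -0.0 then cm [-0.07  0.24  0.4 ]
```

Lower, release and rise, then go above r5, checking for a knock on the way.

```bash
python3 -m pendant '[{"jaw":0.3,"linear":[0,0,0.35],"twist":0},{"jaw":0.3,"linear":[0,0,0],"twist":0},{"jaw":0.6,"linear":[0,0,0],"twist":0},{"jaw":0.6,"linear":[0,0,0],"twist":0},{"jaw":0.6,"linear":[0,0,0],"twist":0},{"jaw":0.7,"linear":[0,0,-2],"twist":0},{"jaw":0.7,"linear":[0,0,-4],"twist":0},{"jaw":0.7,"linear":[0,0,-4],"twist":0},{"jaw":0.7,"linear":[0,0,0],"twist":0},{"jaw":0.7,"linear":[0,0,0],"twist":0}]'
python3 -c "
from h import *
tins('side')"
python3 d.py 0.4228 -0.1977 0.045 90
```

```text
time: 15.58
position: [0.4405, -0.0502, 0.1521]
tool_rot: [0.707, 0.707, 0.001, 0.003]
ft_force: [-0.4, 0.6, -0.3]
grip_width: 0.0601
grip_force: 0.0
side [0.4259 0.0472 0.0543] c [0.4247 0.0497] D 36.4 47
side [ 0.4383 -0.0516  0.0582] c [ 0.4383 -0.0499] D 39.7 134
side [ 0.6332 -0.1435  0.0635] c [ 0.6335 -0.1424] D 50.2 268
side [ 0.5697 -0.1405  0.0634] c [ 0.5695 -0.1394] D 50.7 266
side [ 0.4525 -0.1262  0.0583] c [ 0.454 -0.125] D 42.2 159
side [ 0.4227 -0.1996  0.0585] c [ 0.4222 -0.1983] D 50.3 283
side [ 0.6448 -0.3213  0.0589] c [ 0.645  -0.3197] D 40.0 227
t 15.6 p [ 0.4393 -0.0498  0.1507] ang 90.0 tilt 0.17 F [-0.4  0.4 -0.5] w 0.0608 g 0.0
  twist -0.0 then cm [-14.79  -1.65  10.57]
```

```bash
python3 -m pendant '[{"jaw":0.7,"linear":[-3.7,-0.41,0],"twist":0},{"jaw":0.7,"linear":[-3.7,-0.41,0],"twist":0},{"jaw":0.7,"linear":[-3.7,-0.41,0],"twist":0},{"jaw":0.7,"linear":[-3.69,-0.42,0],"twist":0},{"jaw":0.7,"linear":[0,0,0],"twist":0},{"jaw":0.7,"linear":[0,0,3],"twist":0},{"jaw":0.7,"linear":[0,0,3],"twist":0},{"jaw":0.7,"linear":[0,0,3],"twist":0},{"jaw":0.7,"linear":[0,0,1],"twist":0},{"jaw":0.7,"linear":[0,0,0.5],"twist":0},{"jaw":0.7,"linear":[0,0,0],"twist":0}]'
python3 -m pendant '[{"jaw":0.4,"linear":[0,0,0],"twist":0},{"jaw":0.4,"linear":[0,0,0],"twist":0},{"jaw":0.4,"linear":[0,0,0],"twist":0},{"jaw":0.4,"linear":[0,0,0],"twist":0},{"jaw":0.4,"linear":[0,0,0],"twist":0},{"jaw":0.4,"linear":[0,0,0],"twist":0}]' 25
python3 -m pendant '[{"jaw":0.4,"linear":[0,0,-1],"twist":0},{"jaw":0.4,"linear":[0,0,-3],"twist":0},{"jaw":0.4,"linear":[0,0,-3],"twist":0},{"jaw":0.4,"linear":[0,0,-3],"twist":0},{"jaw":0.4,"linear":[0,0,-0.5],"twist":0},{"jaw":0.4,"linear":[0,0,0],"twist":0}]'
python3 d.py 0.568 -0.2015 0.0525 90
```

```text
time: 16.55
position: [0.421, -0.1962, 0.0425]
tool_rot: [0.707, 0.707, -0.0, -0.003]
ft_force: [0.1, -0.8, 0.2]
grip_width: 0.0607
grip_force: 0.0
time: 17.05
position: [0.4229, -0.1979, 0.0454]
tool_rot: [0.707, 0.707, 0.0, 0.001]
ft_force: [1.6, 1.0, 4.6]
grip_width: 0.0478
grip_force: 25.0
time: 17.55
position: [0.4234, -0.1983, 0.1519]
tool_rot: [0.707, 0.707, 0.0, 0.003]
ft_force: [-0.3, -0.5, -0.9]
grip_width: 0.0475
grip_force: 25.0
t 17.6 p [ 0.4234 -0.1983  0.1519] ang 90.0 tilt 0.32 F [-0.3 -0.5 -0.9] w 0.0475 g 25.0
  twist -0.0 then cm [-0.32 14.46  9.94]
```

```bash
python3 -m pendant '[{"jaw":0.4,"linear":[-0.08,3.6,0],"twist":0},{"jaw":0.4,"linear":[-0.08,3.6,0],"twist":0},{"jaw":0.4,"linear":[-0.08,3.6,0],"twist":0},{"jaw":0.4,"linear":[-0.08,3.66,0],"twist":0},{"jaw":0.4,"linear":[0,0,0],"twist":0},{"jaw":0.4,"linear":[0,0,3],"twist":0},{"jaw":0.4,"linear":[0,0,3],"twist":0},{"jaw":0.4,"linear":[0,0,2],"twist":0},{"jaw":0.4,"linear":[0,0,1],"twist":0},{"jaw":0.4,"linear":[0,0,0],"twist":0},{"jaw":0.4,"linear":[0,0,0],"twist":0}]'
python3 d.py 0.568 -0.2015 0.051 90
```

```text
time: 18.47
position: [0.5663, -0.2006, 0.0586]
tool_rot: [0.707, 0.707, -0.0, -0.001]
ft_force: [0.5, -1.1, -0.5]
grip_width: 0.0475
grip_force: 25.0
t 18.5 p [ 0.5663 -0.2006  0.0586] ang 90.0 tilt 0.13 F [ 0.5 -1.1 -0.5] w 0.0475 g 25.0
  twist -0.0 then cm [-0.09  0.17  0.76]
```

```bash
python3 -m pendant '[{"jaw":0.4,"linear":[0,0.15,0.4],"twist":0},{"jaw":0.4,"linear":[0,0,0.3],"twist":0},{"jaw":0.4,"linear":[0,0,0],"twist":0},{"jaw":0.63,"linear":[0,0,0],"twist":0},{"jaw":0.63,"linear":[0,0,0],"twist":0},{"jaw":0.63,"linear":[0,0,0],"twist":0},{"jaw":0.63,"linear":[0,0,-2],"twist":0},{"jaw":0.63,"linear":[0,0,-4],"twist":0},{"jaw":0.63,"linear":[0,0,-3.5],"twist":0},{"jaw":0.2,"linear":[0,0,0],"twist":0},{"jaw":0,"linear":[0,0,0],"twist":0}]'
python3 -m pendant '[{"jaw":0,"linear":[-2.5,1,0],"twist":0},{"jaw":0,"linear":[-2.5,1,0],"twist":0},{"jaw":0,"linear":[-2.5,1,0],"twist":0},{"jaw":0,"linear":[0,0,0],"twist":0},{"jaw":0,"linear":[0,0,0],"twist":0},{"jaw":0,"linear":[0,0,0],"twist":0}]'
python3 -c "
from h import *
tins('side');tins('top','top3.png')"
python3 d.py 0.600 -0.275 0.030 90
```

```text
time: 19.38
position: [0.5701, -0.2017, 0.1505]
tool_rot: [0.707, 0.707, 0.001, 0.003]
ft_force: [0.5, 0.9, -0.9]
grip_width: 0.0479
grip_force: 0.0
time: 19.88
position: [0.597, -0.2747, 0.1458]
tool_rot: [0.707, 0.707, -0.0, -0.002]
ft_force: [-0.5, 0.1, 0.4]
grip_width: 0.0095
grip_force: 0.0
side [0.4201 0.3325 0.0579] c [0.4201 0.3319] D 45.2 71
side [0.4253 0.1814 0.058 ] c [0.4255 0.1816] D 60.7 200
side [0.4221 0.0506 0.0541] c [0.4238 0.0497] D 35.9 48
side [ 0.4386 -0.0517  0.0584] c [ 0.4387 -0.0501] D 40.9 136
side [ 0.4522 -0.1257  0.0583] c [ 0.4531 -0.125 ] D 39.8 156
side [ 0.5758 -0.1564  0.0631] c [ 0.5761 -0.1558] D 27.9 65
side [ 0.5676 -0.2034  0.0637] c [ 0.5682 -0.2029] D 48.9 299
side [ 0.6446 -0.3212  0.059 ] c [ 0.6446 -0.3204] D 40.2 224
top [ 0.6487 -0.1511  0.0657] c [ 0.6466 -0.1481] D 36.9 48
top [0.4202 0.3355 0.0609] c [0.4206 0.3356] D 38.8 188
t 20.0 p [ 0.5973 -0.2742  0.1465] ang 90.0 tilt 0.19 F [ 0.1 -0.8  0.6] w 0.0036 g 0.0
  twist 0.0 then cm [-0.08  0.27 11.65]
```

View pics/top3.png

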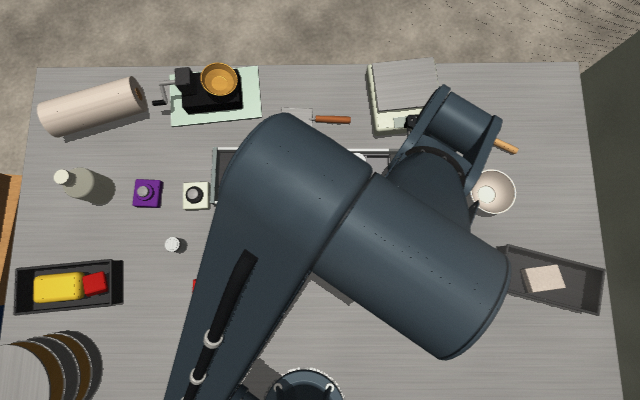

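The arm hides the tray from above. The side measurements show the tins in their cells and the narrow ones standing. I descend behind the tray.

```bash
python3 -m pendant '[{"jaw":0,"linear":[-0.1,0.27,3],"twist":0},{"jaw":0,"linear":[0,0,3],"twist":0},{"jaw":0,"linear":[0,0,3],"twist":0},{"jaw":0,"linear":[0,0,1.5],"twist":0},{"jaw":0,"linear":[0,0,0.8],"twist":0},{"jaw":0,"linear":[0,0,0],"twist":0}]'
python3 -m pendant '[{"jaw":0,"linear":[0.8,0,0],"twist":0},{"jaw":0,"linear":[0.8,0,0],"twist":0},{"jaw":0,"linear":[0.6,0,0],"twist":0},{"jaw":0,"linear":[0.5,0,0],"twist":0},{"jaw":0,"linear":[0.5,0,0],"twist":0},{"jaw":0,"linear":[0.5,0,0],"twist":0},{"jaw":0,"linear":[0.5,0,0],"twist":0},{"jaw":0,"linear":[0,0,0],"twist":0}]'
python3 d.py 0.600 0.080 0.030 90
python3 -c "
from h import *
tins('side','side4.png')"
```

```text
time: 20.48
position: [0.5996, -0.275, 0.0324]
tool_rot: [0.707, 0.707, -0.0, -0.002]
ft_force: [-0.7, 0.4, 0.1]
grip_width: 0.0002
grip_force: 0.0
time: 21.15
position: [0.6025, -0.2355, 0.0358]
tool_rot: [0.707, 0.707, 0.0, 0.002]
ft_force: [0.8, -3.6, 1.8]
grip_width: 0.001
grip_force: 1.4
t 21.1 p [ 0.6025 -0.2355  0.0358] ang 90.0 tilt 0.24 F [ 0.8 -3.6  1.8] w 0.0010 g 1.4
  twist 0.0 then cm [31.55 -0.25  0.58]
side [0.4198 0.3329 0.058 ] c [0.4199 0.3333] D 43.7 67
side [0.4247 0.1811 0.0581] c [0.4236 0.1803] D 63.2 198
side [ 0.4387 -0.0512  0.0585] c [ 0.4387 -0.0497] D 39.7 131
side [ 0.5602 -0.1273  0.0636] c [ 0.5659 -0.1268] D 47.3 117
side [ 0.4527 -0.1256  0.0583] c [ 0.4525 -0.1244] D 41.3 160
side [ 0.6447 -0.3212  0.0589] c [ 0.6451 -0.3213] D 40.8 224
```

View pics/side4.png

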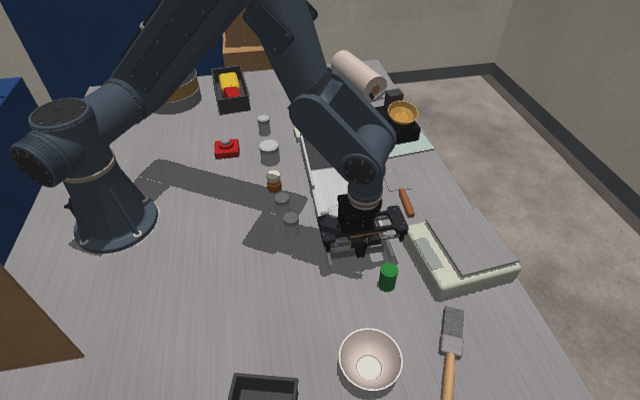

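```bash
python3 -m pendant '[{"jaw":0,"linear":[0.5,-0.1,0.2],"twist":0},{"jaw":0,"linear":[0.8,-0.1,0.2],"twist":0},{"jaw":0,"linear":[0.8,0,0],"twist":0},{"jaw":0,"linear":[0.8,0,0],"twist":0},{"jaw":0,"linear":[0.8,0,0],"twist":0},{"jaw":0,"linear":[0.8,0,0],"twist":0},{"jaw":0,"linear":[0.8,0,0],"twist":0},{"jaw":0,"linear":[0.8,0,0],"twist":0}]'
python3 d.py 0.6005 0.080 0.030 90
```

```text
time: 21.87
position: [0.6016, -0.1774, 0.0325]
tool_rot: [0.707, 0.707, -0.0, 0.004]
ft_force: [0.1, -9.0, 6.4]
grip_width: 0.0004
grip_force: 4.7
t 21.9 p [ 0.6016 -0.1774  0.0325] ang 90.0 tilt 0.51 F [ 0.1 -9.   6.4] w 0.0004 g 4.7
  twist -0.0 then cm [25.74 -0.11  0.25]
```

```bash
python3 -m pendant '[{"jaw":0,"linear":[0.9,-0.05,0.1],"twist":0},{"jaw":0,"linear":[0.9,-0.05,0.1],"twist":0},{"jaw":0,"linear":[0.9,0,0.05],"twist":0},{"jaw":0,"linear":[0.9,0,0],"twist":0},{"jaw":0,"linear":[0.9,0,0],"twist":0},{"jaw":0,"linear":[0.9,0,0],"twist":0},{"jaw":0,"linear":[0.9,0,0],"twist":0},{"jaw":0,"linear":[0.9,0,0],"twist":0},{"jaw":0,"linear":[0.9,0,0],"twist":0},{"jaw":0,"linear":[0.9,0,0],"twist":0}]'
python3 d.py 0.6015 0.080 0.030 90
python3 -c "
from h import *
tins('side','side5.png')"
```

```text
time: 22.7
position: [0.6017, -0.0879, 0.0307]
tool_rot: [0.707, 0.707, 0.001, 0.005]
ft_force: [0.3, -12.0, 9.9]
grip_width: 0.0004
grip_force: 6.1
t 22.7 p [ 0.6017 -0.0879  0.0307] ang 90.0 tilt 0.61 F [  0.3 -12.    9.9] w 0.0004 g 6.1
  twist 0.0 then cm [16.79 -0.02  0.07]
side [0.4192 0.3331 0.0578] c [0.4211 0.3352] D 42.4 72
side [0.4252 0.1812 0.0582] c [0.425  0.1821] D 60.1 195
side [0.4263 0.0509 0.0541] c [0.4258 0.0512] D 34.2 42
side [ 0.4382 -0.0513  0.0584] c [ 0.4385 -0.05  ] D 40.5 135
side [ 0.5608 -0.0691  0.0645] c [ 0.5595 -0.0683] D 30.3 50
side [ 0.4524 -0.1257  0.0584] c [ 0.4527 -0.1254] D 39.8 158
side [ 0.6445 -0.3212  0.0589] c [ 0.6451 -0.3205] D 39.6 225
```

View pics/side5.png

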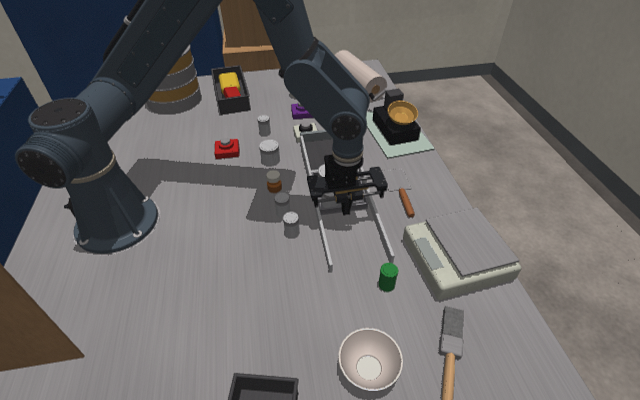

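```bash
python3 -m pendant '[{"jaw":0,"linear":[0.9,0,0],"twist":0},{"jaw":0,"linear":[0.9,0,-0.05],"twist":0},{"jaw":0,"linear":[0.9,0,-0.16],"twist":0},{"jaw":0,"linear":[0.9,0,-0.16],"twist":0},{"jaw":0,"linear":[0.9,0,-0.16],"twist":0},{"jaw":0,"linear":[0.9,0,-0.16],"twist":0},{"jaw":0,"linear":[0.9,0,-0.16],"twist":0},{"jaw":0,"linear":[0.9,0,-0.16],"twist":0}]'
python3 d.py 0.6015 0.080 0.056 90
```

```text
time: 23.42
position: [0.6028, -0.0175, 0.0413]
tool_rot: [0.707, 0.708, 0.0, 0.007]
ft_force: [0.4, -19.4, 13.0]
grip_width: 0.0006
grip_force: 9.4
t 23.4 p [ 0.6028 -0.0175  0.0413] ang 90.1 tilt 0.77 F [  0.4 -19.4  13. ] w 0.0006 g 9.4
  twist 0.1 then cm [ 9.75 -0.13 -1.47]
```

```bash
python3 -m pendant '[{"jaw":0,"linear":[0.9,-0.05,-0.12],"twist":0},{"jaw":0,"linear":[0.9,-0.05,-0.12],"twist":0},{"jaw":0,"linear":[0.9,0,-0.14],"twist":0},{"jaw":0,"linear":[0.9,0,-0.14],"twist":0},{"jaw":0,"linear":[0.9,0,-0.14],"twist":0},{"jaw":0,"linear":[0.9,0,-0.14],"twist":0},{"jaw":0,"linear":[0.9,0,-0.14],"twist":0}]'
python3 d.py 0.6025 0.080 0.056 90
python3 -c "
from h import *
tins('side','side6.png')"
```

```text
time: 24.0
position: [0.604, 0.0424, 0.0531]
tool_rot: [0.706, 0.708, 0.0, 0.01]
ft_force: [1.5, -20.5, 15.8]
grip_width: 0.0006
grip_force: 8.6
t 24.0 p [0.604  0.0424 0.0531] ang 90.2 tilt 1.13 F [  1.5 -20.5  15.8] w 0.0006 g 8.6
  twist 0.2 then cm [ 3.76 -0.15 -0.29]
side [0.4199 0.3329 0.0575] c [0.4214 0.3347] D 44.1 73
side [0.425  0.1818 0.0581] c [0.425  0.1828] D 62.3 198
side [0.5646 0.0621 0.0653] c [0.5643 0.067 ] D 29.1 51
side [0.6035 0.0315 0.0666] c [0.6027 0.0299] D 23.3 42
side [0.4242 0.0506 0.0542] c [0.4237 0.0483] D 37.8 45
side [ 0.4384 -0.0512  0.0583] c [ 0.4391 -0.0507] D 39.9 136
side [ 0.4522 -0.126   0.0584] c [ 0.4519 -0.125 ] D 41.1 162
side [ 0.6447 -0.3212  0.0588] c [ 0.6443 -0.3203] D 40.2 226
```

View pics/side6.png

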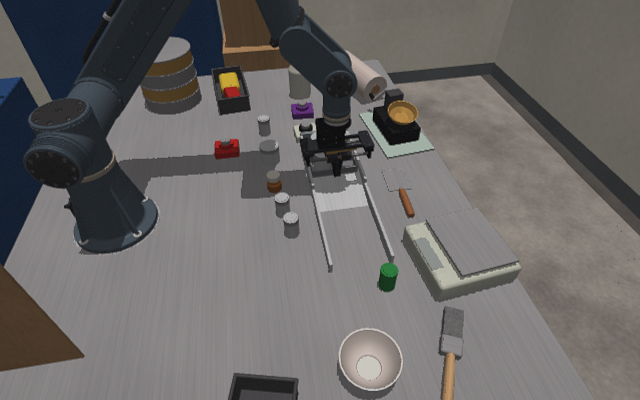

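```bash
python3 -m pendant '[{"jaw":0,"linear":[0.6,-0.05,-0.05],"twist":0},{"jaw":0,"linear":[0.6,-0.05,-0.05],"twist":0},{"jaw":0,"linear":[0.6,0,0],"twist":0},{"jaw":0,"linear":[0.6,0,0],"twist":0},{"jaw":0,"linear":[0.5,0,0],"twist":0},{"jaw":0,"linear":[0.3,0,0],"twist":0}]'
python3 d.py 0.6025 0.080 0.056 90
```

```text
time: 24.55
position: [0.5978, 0.0822, 0.0488]
tool_rot: [0.707, 0.707, 0.0, 0.002]
ft_force: [3.4, -7.3, 0.9]
grip_width: 0.0004
grip_force: 3.3
t 24.6 p [0.5978 0.0822 0.0488] ang 90.0 tilt 0.21 F [ 3.4 -7.3  0.9] w 0.0004 g 3.3
  twist -0.0 then cm [-0.22  0.47 -0.72]
```

```bash
python3 -m pendant '[{"jaw":0,"linear":[-0.8,0,0],"twist":0},{"jaw":0,"linear":[-1,0,-0.3],"twist":0},{"jaw":0,"linear":[-2,0,-1],"twist":0},{"jaw":0,"linear":[-3,0,-2],"twist":0},{"jaw":0,"linear":[-3,0,-3],"twist":0},{"jaw":0,"linear":[-3,0,-3],"twist":0},{"jaw":0,"linear":[-3,0,-3],"twist":0},{"jaw":0,"linear":[-3,0,-2],"twist":0},{"jaw":0,"linear":[-4,0,0],"twist":0},{"jaw":0,"linear":[-4,0,0],"twist":0},{"jaw":0,"linear":[-4,0,0],"twist":0},{"jaw":0,"linear":[-4,0,0],"twist":0}]'
python3 -c "
from h import *
tins('side','side7.png')
c=shot('top','top7.png');np.save('W7.npy',cloud(c))
a=cv2.imread('pics/top7.png');b=cv2.imread('pics/side7.png')
cv2.imwrite('pics/m7.png',np.vstack([cv2.resize(a[130:270,150:430],(700,350)),cv2.resize(b[110:200,230:410],(500,250))[:, :].copy() if 0 else cv2.resize(b[105:205,215:415],(700,350))])[:600+100:1][:600])
"
python3 d.py 0.555 0.2925 0.15 90
```

```text
time: 25.55
position: [0.5944, -0.2648, 0.1898]
tool_rot: [0.708, 0.707, 0.0, -0.001]
ft_force: [1.4, 0.8, 0.8]
grip_width: 0.0002
grip_force: 0.0
side [0.4197 0.3321 0.0576] c [0.4197 0.3342] D 44.9 72
side [0.6315 0.1697 0.0665] c [0.6336 0.1823] D 46.2 80
side [0.4249 0.1811 0.0581] c [0.4252 0.1826] D 60.4 199
side [0.5662 0.1091 0.0664] c [0.5661 0.1182] D 45.0 80
side [ 0.4383 -0.0513  0.0582] c [ 0.4378 -0.0492] D 41.1 136
side [ 0.4523 -0.126   0.0585] c [ 0.454  -0.1247] D 41.0 155
side [ 0.6448 -0.3211  0.0588] c [ 0.6453 -0.321 ] D 40.5 221
t 25.6 p [ 0.595  -0.2703  0.1897] ang 89.6 tilt 0.13 F [-0.1 -0.3 -0.1] w 0.0007 g 0.0
  twist -0.4 then cm [56.28 -4.    3.97]
```

View pics/m7.png

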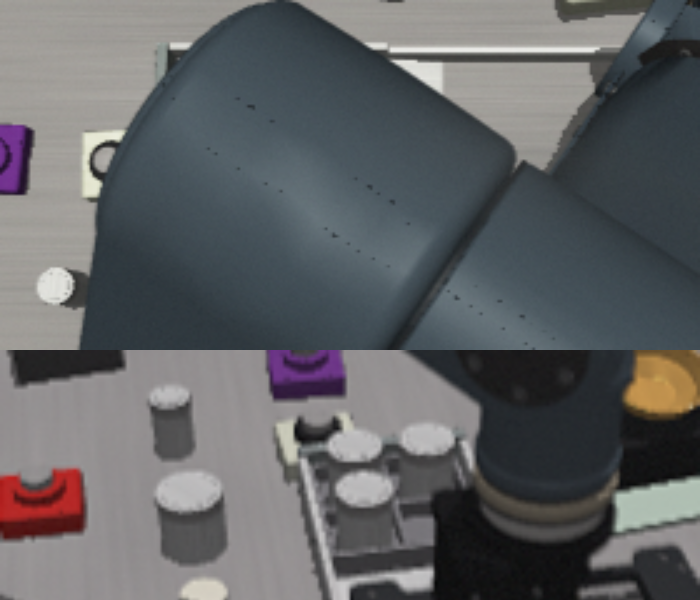

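```bash
python3 -m pendant '[{"jaw":0,"linear":[4,-0.3,0],"twist":0},{"jaw":0,"linear":[4,-0.3,0],"twist":0},{"jaw":0,"linear":[4,-0.3,0],"twist":0},{"jaw":0,"linear":[4,-0.3,0],"twist":0},{"jaw":0,"linear":[4,-0.3,0],"twist":0},{"jaw":0,"linear":[4,-0.3,0],"twist":0},{"jaw":0,"linear":[4,-0.3,0],"twist":0},{"jaw":0,"linear":[4,-0.3,0],"twist":0},{"jaw":0,"linear":[4,-0.3,0],"twist":0},{"jaw":0,"linear":[4,-0.3,0],"twist":0},{"jaw":0,"linear":[4,-0.3,0],"twist":0},{"jaw":0,"linear":[4,-0.3,0],"twist":0}]'
python3 -m pendant '[{"jaw":0,"linear":[4,-0.2,0.5],"twist":0},{"jaw":0,"linear":[4,-0.2,0.5],"twist":0},{"jaw":0,"linear":[0.2,0,0],"twist":0},{"jaw":0,"linear":[0,0,0],"twist":0},{"jaw":0,"linear":[0,0,0],"twist":0}]'
python3 d.py 0.5545 0.2926 0.10 90
python3 - <<'E'
from h import *
for n in('side','top'):
    c=shot(n,n+'8.png'); W=cloud(c); np.save(n+'8.npy',W)
    inb=(W[...,0]>.537)&(W[...,0]<.667)&(W[...,1]>.06)&(W[...,1]<.24)
    for a,b in((.035,.050),(.076,.09)):
        m=inb&(W[...,2]>a)&(W[...,2]<b)
        k,l,s,ce=cv2.connectedComponentsWithStats(m.astype(np.uint8))
        for i in range(1,k):
            if s[i,4]>40: P=W[l==i]; print(n,a,s[i,4],ce[i].round(),'med z %.4f'%np.median(P[:,2]),P.min(0).round(3),P.max(0).round(3))
E
```

```text
time: 26.65
position: [0.5582, 0.2186, 0.1895]
tool_rot: [0.707, 0.707, -0.001, -0.001]
ft_force: [0.3, 0.3, -0.3]
grip_width: 0.0004
grip_force: 0.0
time: 27.07
position: [0.5551, 0.2984, 0.1794]
tool_rot: [0.707, 0.707, -0.001, -0.001]
ft_force: [-0.6, -0.1, -0.4]
grip_width: 0.0004
grip_force: 0.0
t 27.1 p [0.5551 0.2984 0.1794] ang 90.0 tilt 0.16 F [-0.6 -0.1 -0.4] w 0.0004 g 0.0
  twist 0.0 then cm [-0.58 -0.06  7.94]
side 0.035 334 [333. 154.] med z 0.0396 [0.537 0.088 0.035] [0.667 0.206 0.05 ]
side 0.076 132 [337. 131.] med z 0.0811 [0.611 0.162 0.076] [0.658 0.211 0.086]
side 0.076 138 [316. 133.] med z 0.0804 [0.547 0.165 0.076] [0.595 0.214 0.084]
side 0.076 151 [319. 145.] med z 0.0809 [0.545 0.101 0.076] [0.593 0.15  0.085]
top 0.035 120 [215. 176.] med z 0.0463 [0.537 0.233 0.035] [0.666 0.24  0.05 ]
top 0.035 65 [221. 168.] med z 0.0432 [0.583 0.215 0.035] [0.666 0.226 0.047]
top 0.035 403 [250. 176.] med z 0.0416 [0.537 0.092 0.035] [0.666 0.227 0.05 ]
top 0.076 281 [231. 160.] med z 0.0835 [0.611 0.163 0.076] [0.66  0.212 0.089]
top 0.076 284 [229. 184.] med z 0.0834 [0.548 0.166 0.076] [0.596 0.215 0.089]
top 0.076 284 [253. 185.] med z 0.0835 [0.545 0.104 0.077] [0.593 0.15  0.089]
```

```bash
python3 - <<'E'
import numpy as np
W=np.load('top0.npz')['W']; print((W[183:206:1,183:207,2]*1e3).round().astype(int))
E
python3 -m pendant '[{"jaw":0,"linear":[-0.3,-0.06,2.5],"twist":0},{"jaw":0,"linear":[-0.28,0,2.5],"twist":0},{"jaw":0,"linear":[0,0,2],"twist":0},{"jaw":0,"linear":[0,0,1],"twist":0},{"jaw":0,"linear":[0,0,0],"twist":0},{"jaw":0,"linear":[0,0,0],"twist":0}]'
python3 d.py 0.5545 0.2926 0.057 90
```

```text
[[                  24                   27                   22
                    27                   25                   22
                    24                   26                   24
                    26                   25                   22
                    25                   27                   26
                    24                   29                   25
                    26                   23                   23
                    26                   25                   26]
 [                  26                   27                   26
                    26                   24                   26
                    27                   28                   26
                    27                   27                   26
                    23                   25                   25
                    25                   25                   22
                    24                   24                   28
                    27 -9223372036854775808                   26]
 [                  23                   27               
[... 10507 characters left out ...]
     27                   22                   25
                    29                   23                   28
                    26                   24                   25
                    27                   25                   29
                    23                   23                   25
                    23                   25                   25]]
time: 27.67
position: [0.5562, 0.292, 0.1]
tool_rot: [0.708, 0.706, -0.0, -0.0]
ft_force: [0.4, 0.5, 0.2]
grip_width: 0.0004
grip_force: 0.0
t 27.7 p [0.5562 0.292  0.1   ] ang 89.9 tilt 0.03 F [0.4 0.5 0.2] w 0.0004 g 0.0
  twist -0.1 then cm [ 0.06 -0.17  4.3 ]<stdin>:2: RuntimeWarning: invalid value encountered in cast
```

```bash
python3 -m pendant '[{"jaw":0,"linear":[0.06,-0.1,1.5],"twist":0},{"jaw":0,"linear":[0,0,1.2],"twist":0},{"jaw":0,"linear":[0,0,0.5],"twist":0},{"jaw":0,"linear":[0,0,0.3],"twist":0},{"jaw":0,"linear":[0,0,0.2],"twist":0},{"jaw":0,"linear":[0,0,0.2],"twist":0},{"jaw":0,"linear":[0,0,0.2],"twist":0},{"jaw":0,"linear":[0,0,0],"twist":0}]'
python3 d.py 0.5545 0.2926 0.057 90
```

```text
time: 28.33
position: [0.5547, 0.2935, 0.0593]
tool_rot: [0.707, 0.707, -0.0, 0.0]
ft_force: [-2.1, -1.2, 4.5]
grip_width: 0.0004
grip_force: 2.1
t 28.3 p [0.5547 0.2935 0.0593] ang 90.0 tilt 0.02 F [-2.1 -1.2  4.5] w 0.0004 g 2.1
  twist -0.0 then cm [-0.09 -0.02  0.23]
```

Nearly down (4.5 N). I push a few millimetres further, until it bottoms.

```bash
python3 -m pendant '[{"jaw":0,"linear":[0,0,0.15],"twist":0},{"jaw":0,"linear":[0,0,0.15],"twist":0},{"jaw":0,"linear":[0,0,0.1],"twist":0},{"jaw":0,"linear":[0,0,0],"twist":0}]'
python3 d.py 0.5545 0.2926 0.057 90
```

```text
time: 28.67
position: [0.5548, 0.2935, 0.0582]
tool_rot: [0.707, 0.707, 0.0, 0.0]
ft_force: [-5.7, -3.4, 19.1]
grip_width: 0.0003
grip_force: 9.7
t 28.7 p [0.5548 0.2935 0.0582] ang 90.0 tilt 0.03 F [-5.7 -3.4 19.1] w 0.0003 g 9.7
  twist -0.0 then cm [-0.09 -0.03  0.12]
```

It has bottomed: 19 N with no further travel. Now I release, retreat and check.

```bash
python3 -m pendant '[{"jaw":0,"linear":[0,0,-0.8],"twist":0},{"jaw":0,"linear":[0,0,-2],"twist":0},{"jaw":0,"linear":[0,0,-3],"twist":0},{"jaw":0,"linear":[0,0,-4],"twist":0},{"jaw":0,"linear":[0,0,-4],"twist":0},{"jaw":0,"linear":[3,0,0],"twist":0},{"jaw":0,"linear":[4,0,0],"twist":0},{"jaw":0,"linear":[4,0,0],"twist":0},{"jaw":0,"linear":[4,0,0],"twist":0},{"jaw":0,"linear":[0,0,0],"twist":0},{"jaw":0,"linear":[0,0,0],"twist":0}]'
python3 - <<'E'
from h import *
tins('side','side9.png')
c=shot('top','top9.png'); W=cloud(c); print('key z',np.nanmedian(W[191:197,190:196,2]))
for v,u in((160,231),(184,229),(185,253)): print(np.nanmedian(W[v-2:v+3,u-2:u+3].reshape(-1,3),0).round(4))
a=c['color']; b=cv2.imread('pics/side9.png'); cv2.imwrite('pics/m9.png',np.vstack([cv2.resize(a[100:300,120:440],(480,300)),cv2.resize(b[90:290,180:500],(480,300))]))
E
```

```text
time: 29.58
position: [0.5543, 0.4463, 0.1924]
tool_rot: [0.706, 0.708, 0.001, 0.0]
ft_force: [-1.2, -0.8, -0.6]
grip_width: 0.0002
grip_force: 0.0
side [0.42   0.3338 0.0575] c [0.4189 0.3343] D 42.2 71
side [0.63   0.1699 0.0667] c [0.6333 0.1809] D 46.6 82
side [0.4252 0.1816 0.0579] c [0.425 0.184] D 61.2 199
side [0.5639 0.1096 0.0663] c [0.5664 0.1194] D 45.7 78
side [0.4238 0.05   0.0541] c [0.4246 0.0506] D 36.8 46
side [ 0.4384 -0.051   0.0583] c [ 0.4388 -0.0509] D 39.9 132
side [ 0.4523 -0.1257  0.0582] c [ 0.4526 -0.1245] D 41.6 161
side [ 0.6448 -0.3214  0.0589] c [ 0.6461 -0.3207] D 39.8 224
key z 0.047276355666876824
[0.6346 0.1854 0.084 ]
[0.5715 0.1888 0.0841]
[0.5686 0.1265 0.0837]
```

View pics/m9.png

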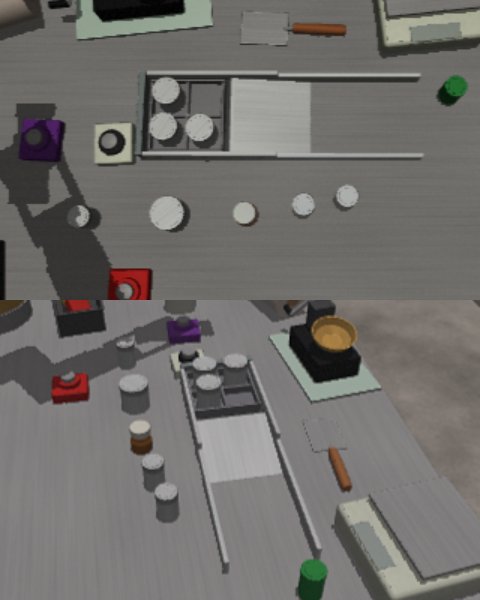

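The tray lies flat on the deck with three upright 48 mm tins. Both narrow tins stand beside the dock, the key is back up, and nothing else has moved. I hand in.

```bash
python3 -c "
from rig import robot
print(robot.hand_in())"
```

```text
the job is handed in; nothing more can be done
None
```

The job is done and handed in: the three 48 mm tins stand upright in the tray, which lies flat on the deck behind the lip; both narrow tins stand on the bench beside the dock; and the record key was pressed fully down and released last, all in about 30 s of robot time.

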